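# Find the socket for the nut under the cart's post cover

## Robot

A 7-joint arm with a two-finger parallel gripper is mounted at the origin on the work surface. World frame = base frame: x ahead of the robot, y to its left, z up, the work surface at z = 0. Lengths are in m, angles in rad, forces in N, time in s.
With the tool pointing down it reaches from about 0.425 to 0.875 m from the base axis. Payload 4.7 kg.
Tool frame: the origin (TCP) lies at the very end of the fingers, on their centre line; the grasp point (between the pads) lies behind it (ctrl.tcp_to_grasp is the y of the grasp point in the tool frame, in m); y points along the fingers, x is the direction in which the jaws open and shut, and the axes are right-handed (so a half turn about y gives the same grasp; the last joint's range is limited). The gripper opens to 87 mm and grips with 3 to 60 N. Pads are 19 mm wide; open, the fingers measure 117 mm over their backs; the gripper's body (75 mm by 190 mm) begins 51 mm behind the grasp point.
Start: joints at [-1.324, 0.321, -0.07, 1.45, 0.023, 1.371, -0.057], TCP at [0.15, 0.632, 0.223] pointing down, gripper open.
Joint ranges: [-2.86, 2.86], [-0.3, 2.09], [-1.38, 1.24], [0.06, 2.45], [-1.56, 4.7], [0.09, 2.05], [-2.69, 2.69]. Speed limits (rad/s): [2.57, 2.57, 3.14, 3.14, 3.14, 3.14, 3.14].

## Interface

Orientations are given as a rotation vector (axis times angle).
In Python, from bench import ctrl, get_image, workorder gives the robot as it stands.
- The arm moves only by the tool drive_tool, never from a script. Its argument "increments" is text: rows parted by semicolons, each of 5 numbers parted by spaces: the shift along the tool's x, y, z in mm, then the turn about the tool's y in degrees, then the closure in counts, from 0 (fully open) to 255 (shut). In form: tx ty tz yaw fingers; .... A call has 1 to 20 rows; each row shifts and turns the commanded pose from where the row before left it, along the tool's axes as they then stand; what a row does not reach is not made up. A row lasts 1/8 s, in which the tool goes at most 62.5 mm and 10.7 degrees, less where a joint would pass 70% of its speed; a pose out of reach is approached as far as the arm can. A call is refused whole if a number of a shift passes 62.5 or a number of a turn 10.7, either way. A call with a gripper value outside its range is refused whole. The fingers move at their own pace and stop on an object; "squeeze" is the grip in N (left out, the last holds). Time passes only in rows, so rows that do not move let the fingers close. It gives the time, the measured TCP pose, the force and the opening at its end, in the units of the state.
- ctrl.get_state(): the state, without advancing time (a new reading comes with each control period).
- get_image(name): name is "scene" or "top"; returns a dict with "img" (384x512x3 uint8, red, green, blue), "mtx" (3x3 intrinsics, pixels), "camera_from_world" (4x4, takes a point from world to camera coordinates). Camera axes: x right, y up, looking along -z (the intrinsics and any distortion apply to the point x, -y, -z); pixel columns grow to the right and rows downward; lengths in m; the calibration is good to about 2 mm. A picture is of the moment at which its call begins. There is no depth.
- workorder.close_job(): hands the job in, once; it reports no verdict.
The state is a dict: "time": time; "joint_positions": joint angles; "qd": joint speeds; "joint_torque": joint torques, N m; "position": TCP position; "tool_rot": TCP orientation; "ft_force": force on the tool from outside, world axes, zero at the start; "torque": the same for the moment, N m; "grip_width": opening from 0.0 (shut) to 1.0 (fully open).
Only numpy, scipy, OpenCV 4.12 (cv2) and the standard library are available. Lean on these libraries where they do the work, as an engineer would, in place of code of your own. Each camera call takes 0.05 s, during which the arm holds its last target.

## Task

Lever up the hinged cover of the post bracket on the cart top with the blade of the wooden spatula (not with the gripper's fingers), swing it right over until it stays open, and lay the spatula back down flat on the cart top, clear of the bracket. Then try the two steel sockets on the hex nut inside until you have the one that fits; the other must end standing upright on the cart top, away from the bracket. Finish with the fitting socket pushed fully home on the nut, upright and still gripped: do not let go of it, and leave the other kitchen things where they are.

Things in the scene. Friction and masses are not known exactly. Their poses are not given: they have to be found in the camera images.
- mount: fixed grey plastic post bracket; frame on the cart top under the centre of the nut well, z up. The well is an open-topped box 110 (x) by 104 mm (y), 40 mm high, walls 5 mm, inner floor 10 mm up; a hinged cover shuts it. A solid block 36 mm high with a chrome cap up to 42 mm joins it at x = 55 to 119 mm. The hex nut in the well has two flats facing the frame's +x and -x
- slot (a point): middle of the mouth of the pry slot on the bracket's -y side, at y = -78 mm, 33 mm above the cart top; axes as the bracket's. Between a ledge below (top 26 mm above the cart top) and the overhanging cover lip above (underside at 40 mm): 14 mm high, 26 mm deep towards +y, 110 mm wide along x; a thin blade goes in
- seat (a point): centre of the nut's seat on the well floor, 10 mm above the cart top; axes as the bracket's. The nut, 17 or 24 mm across flats from start to start, is 12 mm high with bevelled top (bolt end 4 mm more), in a round recess (31.6 or 40 mm wide) as high. The fitting socket sinks until its lower end is on this seat; the wrong one (too small for the nut or too big for the recess) stops about 12 mm higher
- cover (a joint): opening of the bracket's black hinged cover, rad: 0 shut, 1.57 upright, 2.9 fully open on its stop beyond the +y side. Light (90 g) and free: falls shut unless past upright, then falls open by itself in about a second and stays
- cover_hinge (a point): middle of the cover's hinge line, which runs along the bracket's x at y = 50 mm, 40 mm above the cart top; axes as the bracket's. The cover is a plate 110 mm wide, 4 mm thick; its underside when shut is level with this line
- cover_lip (a point): middle of the lower edge of the cover's free lip, 125 mm from the hinge line (y = -75 mm in the bracket's frame when shut); moves with the cover
- spatula: loose wooden spatula lying flat, 60 g, blade towards its +x. Origin on its underside at about its balance point, z up. Square-sided handle from x = -110 to +50 mm, 18 mm wide, 16 mm high; flat blade from x = 45 to 120 mm, 50 mm wide, 4 mm thick, flush with the underside; from x = 43 to 73 mm a neck 30 mm wide and 8 mm high
- spatula_tip (a point): middle of the blade's front edge, on the underside; x runs on beyond the blade
- socket_a: the smaller loose steel socket, for a 17 mm nut: upright hexagonal bar 25 mm across flats, 80 mm high, about 140 g, with a hexagonal hole 19 mm across flats and 30 mm deep in its lower end. Two opposite flats of the hexagon face along the body's +x and -x (the others every 60 degrees). Origin at the centre of its open lower end, z up.
- socket_b: the larger loose steel socket, for a 24 mm nut: upright hexagonal bar 32 mm across flats, 80 mm high, about 190 g, with a hexagonal hole 26 mm across flats and 30 mm deep in its lower end. Two opposite flats of the hexagon face along the body's +x and -x (the others every 60 degrees). Origin at the centre of its open lower end, z up.
- mug: bystander: red ceramic mug, 80 mm wide, 90 mm high; origin at the centre of its underside
- bowl: bystander: clear glass bowl, 150 mm wide, 60 mm high; origin at the centre of its underside
- tin: bystander: closed round aluminium tin, 94 mm wide, 52 mm high; origin at the centre of its underside
- jar: bystander: closed glass jar, 64 mm wide, 100 mm high; origin at the centre of its underside
- mill: bystander: wooden pepper mill, 52 mm wide, 130 mm high; origin at the centre of its underside
- spoon: bystander: wooden spoon lying flat; origin in the middle of its underside
Not all that is in view belongs to the job. Leave any green look-alike of the spatula alone.

How it is judged:
On the way, in this order (a step that is already met when the one before it is completed fails the run):
1. the spatula lifts the cover off its seat (value of joint cover above 0.3 rad and contact force between spatula and cover above 0.05 N), for 0.05 s.
2. the cover has swung over and lies open (value of joint cover above 2.3 rad), for 0.2 s.
At the end, for the whole second after the job is handed in: Cover beyond 2.3 rad. Spatula flat (0.15 rad), below 12 mm, off the bracket. One socket on the nut: 3 mm of seat height, 4 mm of its centre, upright to 0.08 rad, still, gripped over 2 N. Other socket let go, upright (0.15 rad) on the cart top, below 10 mm, over 80 mm from the seat (value of joint cover above 2.3 rad and height (world z) of spatula below 0.012 m and angle between spatula's own z axis and vertical below 0.15 rad and linear speed of spatula below 0.02 m/s and contact force between spatula and mount below 0.05 N and contact force between the fingers and spatula below 0.05 N and ((z of socket_a in the frame of seat between -0.004 and 0.003 m and horizontal distance between socket_a and seat below 0.004 m and angle between socket_a's own z axis and vertical below 0.08 rad and contact force between the fingers and socket_a above 2 N and linear speed of each of socket_a, socket_b below 0.02 m/s and height (world z) of socket_b below 0.01 m and angle between socket_b's own z axis and vertical below 0.15 rad and contact force between socket_b and mount below 0.05 N and horizontal distance between socket_b and seat above 0.08 m and contact force between the fingers and socket_b below 0.05 N) or (z of socket_b in the frame of seat between -0.004 and 0.003 m and horizontal distance between socket_b and seat below 0.004 m and angle between socket_b's own z axis and vertical below 0.08 rad and contact force between the fingers and socket_b above 2 N and linear speed of each of socket_b, socket_a below 0.02 m/s and height (world z) of socket_a below 0.01 m and angle between socket_a's own z axis and vertical below 0.15 rad and contact force between socket_a and mount below 0.05 N and horizontal distance between socket_a and seat above 0.08 m and contact force between the fingers and socket_a below 0.05 N))); the arm keeps its last pose, push and grip.
It fails at once if the fingers lift or push the cover instead of the spatula (before it is open to 2.3 rad) (value of joint cover below 2.3 rad and contact force between the fingers and cover above 0.5 N).
It fails at once if a bystander is moved more than 30 mm (distance of any of mug, bowl, tin, jar, mill, spoon from where it was at the start of the episode above 0.03 m).
It also fails if it takes over 72 s, if anything falls off the work surface, if the arm or the gripper's body presses on something with over 40 N, if the wrist force passes 120 N, or if a joint passes its speed limit or range.

## Working session

There is one attempt and no reset: what is moved stays moved. The work goes in short steps, Python scripts to look and compute and a tool call to move; the robot and the scene stay as the last step left them, time stands still between calls to the robot, and variables do not carry over. Pictures are saved under pics/ and viewed, and the job is handed in when it is done.

Besides the shell and the picture viewer there is one more tool, called as name(argument=value, ...) on one line, values as JSON. drive_tool: Moves the arm, as the interface text tells. Its arguments: {"type":"object","properties":{"increments":{"type":"string"},"squeeze":{"type":"number"}},"required":["increments"]}

```bash
ls; mkdir -p pics; cat > h.py <<'E'
import numpy as np,cv2
from bench import ctrl,get_image,workorder
from scipy.spatial.transform import Rotation as R
def snap(n,tag):
    d=get_image(n); cv2.imwrite(f'pics/{tag}.png',d['img'][:,:,::-1]); np.savez(f'pics/{tag}.npz',**{k:d[k] for k in d}); return d
def load(tag): return dict(np.load(f'pics/{tag}.npz'))
def ray(d,u,v):
    M=d['camera_from_world'];K=d['mtx']
    x=(np.linalg.inv(K)@[u,v,1]); c=np.array([x[0],-x[1],-x[2]])
    Rw=M[:3,:3].T; o=-Rw@M[:3,3]; return o,Rw@c
def onz(d,u,v,z):
    o,r=ray(d,u,v); return o+r*(z-o[2])/r[2]
def proj(d,p):
    c=d['camera_from_world']@np.r_[p,1]; q=d['mtx']@[c[0],-c[1],-c[2]]; return q[:2]/q[2]
E
python3 - <<'E'
from h import *
for n in ['scene','top']:
    d=snap(n,n+'0'); print([ (k,getattr(d[k],'shape',d[k])) for k in d]); print(d['mtx'],ray(d,256,192))
s=ctrl.get_state();print(s);print(R.from_rotvec(s['tool_rot']).as_matrix().round(3), ctrl.tcp_to_grasp)
for n in ['scene','top']:
    im=cv2.imread(f'pics/{n}0.png'); cv2.imwrite(f'pics/{n}0b.png',cv2.resize(im,(800,600),interpolation=cv2.INTER_CUBIC))
E
```

```text
pics
[('img', (384, 512, 3)), ('mtx', (3, 3)), ('camera_from_world', (4, 4))]
[[490.61510355   0.         260.60779683]
 [  0.         490.61510355 182.10811   ]
 [  0.           0.           1.        ]] (array([ 1.41929473, -1.01976574,  0.95122565]), array([-0.58201432,  0.58280161, -0.56753532]))
[('img', (384, 512, 3)), ('mtx', (3, 3)), ('camera_from_world', (4, 4))]
[[443.21470706   0.         247.12408308]
 [  0.         443.21470706 191.68012244]
 [  0.           0.           1.        ]] (array([ 0.31199562, -0.03839966,  1.39315838]), array([ 0.1178853 , -0.03312677, -0.99267681]))
{'time': 0.1, 'joint_positions': array([-1.32389554,  0.32174349, -0.07008028,  1.45155656,  0.02262141,
        1.37077417, -0.05689238]), 'qd': array([-1.06121247e-04, -1.73185781e-03,  1.57566503e-05, -3.63625025e-03,
        6.17426237e-04, -3.99802374e-04,  1.77747805e-03]), 'joint_torque': array([-2.76971859e-04, -4.92574096e+01, -4.05866643e-01, -3.13393021e+01,
       -6.42003911e-02,  3.96299665e-02,  7.15288547e-05]), 'position': array([0.14990184, 0.63197738, 0.22157255]), 'tool_rot': array([-1.31152404, -1.03515967,  1.03725735]), 'ft_force': array([ 0.4304097 , -0.28329499, -0.14341391]), 'torque': array([0.03956456, 0.04140435, 0.01856301]), 'grip_width': 0.9995352071230078}
[[ 0.231 -0.    -0.973]
 [ 0.973 -0.002  0.231]
 [-0.002 -1.    -0.   ]] -0.0187
```

View pics/scene0b.png

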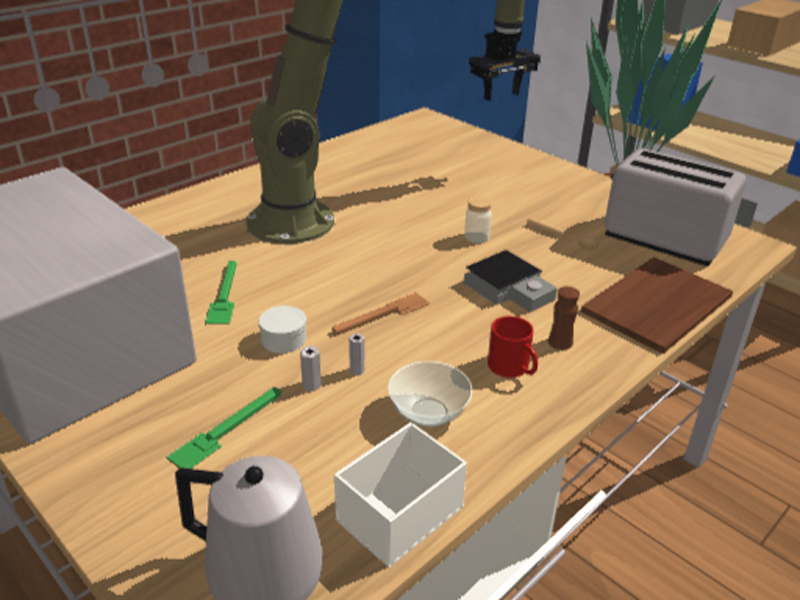

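View pics/top0b.png

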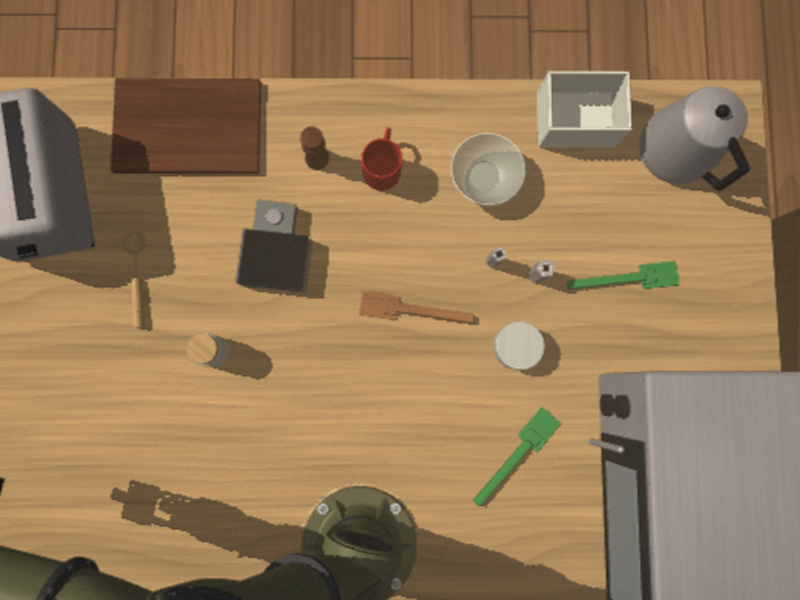

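The scene view shows the bracket at (508,280), the spatula at (380,315) and the sockets at (311,368) and (357,354), all in 800 px. The top view has +x up, with the bracket at (275,245), the wooden spatula at (418,307) with its blade to the left, and the sockets at (497,258) and (542,270). Next I'll measure them.

```bash
python3 - <<'E'
from h import *
d=load('top0');im=d['img'];hsv=cv2.cvtColor(im,cv2.COLOR_RGB2HSV)
for (u,v) in [(176,166),(176,136),(240,196),(300,203),(318,165),(347,172),(130,130),(350,150),(230,245)]: print(u,v,im[v,u],hsv[v,u])
# crops
def crop(n,t,x0,y0,x1,y1,s):
    a=cv2.imread(f'pics/{n}.png')[y0:y1,x0:x1]; cv2.imwrite(f'pics/{t}.png',cv2.resize(a,None,fx=s,fy=s,interpolation=cv2.INTER_NEAREST))
crop('top0','c1',145,120,365,220,3.6)
crop('scene0','c2',190,150,370,260,4.4)
E
```

```text
176 166 [55 50 44] [16 51 55]
176 136 [160 151 141] [ 16  30 160]
240 196 [160 112  75] [ 13 135 160]
300 203 [164 116  76] [ 14 137 164]
318 165 [159 148 139] [ 14  32 159]
347 172 [137 128 121] [ 13  30 137]
130 130 [197 158 106] [ 17 118 197]
350 150 [192 153 102] [ 17 120 192]
230 245 [187 147  99] [ 16 120 187]
```

View pics/c1.png

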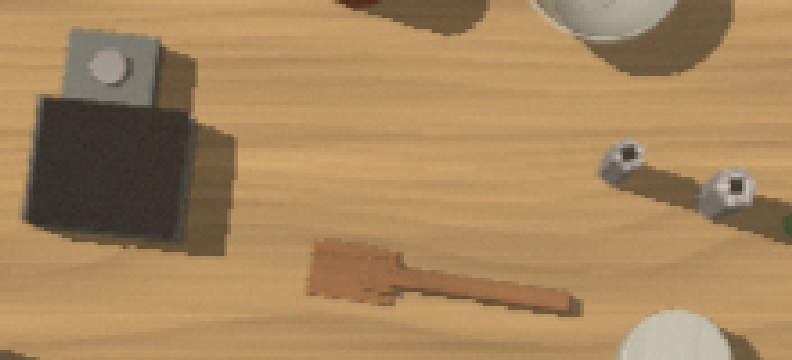

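View pics/c2.png

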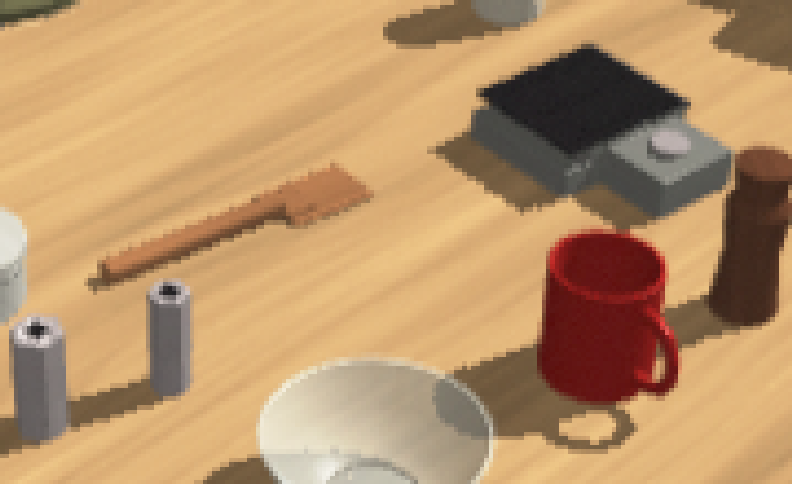

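Crops: the cover is a clear dark quad, the spatula is an orange-brown region, and the sockets are grey bars with drive holes in their tops. I'll use masks next.

```bash
cat > meas.py <<'E'
from h import *
def comp(mask,u,v):
    n,l=cv2.connectedComponents(mask.astype(np.uint8)); 
    return l==l[v,u]
def quad(m):
    c,_=cv2.findContours(m.astype(np.uint8),cv2.RETR_EXTERNAL,cv2.CHAIN_APPROX_NONE); c=max(c,key=cv2.contourArea)
    for e in np.linspace(2,12,30):
        p=cv2.approxPolyDP(c,e,True)
        if len(p)==4: break
    return p[:,0],c[:,0]
if __name__=='__main__':
    for tag,seed in [('top0',(176,166)),('scene0',(324,172))]:
        d=load(tag);im=d['img'];v=im.max(2).astype(int)
        m=comp(v<80,*seed); 
        c,_=cv2.findContours(m.astype(np.uint8),cv2.RETR_EXTERNAL,cv2.CHAIN_APPROX_NONE);c=max(c,key=cv2.contourArea)
        P=np.array([onz(d,*q[0],0.044)[:2] for q in c],np.float32)*1000
        r=cv2.minAreaRect(P); print(tag,m.sum(),'cover',r, cv2.boxPoints(r).round(0).tolist())
    for tag,seed in [('top0',(240,196)),('scene0',(243,202))]:
        d=load(tag);im=d['img'];hsv=cv2.cvtColor(im,cv2.COLOR_RGB2HSV);print(im[seed[1],seed[0]],hsv[seed[1],seed[0]])
        m=comp((hsv[...,0]<15)&(hsv[...,1]>125)&(hsv[...,2]>80)&(im[...,0].astype(int)-im[...,2]>60)&(im[...,0]/(im[...,1]+1.)>1.35),*seed)
        ys,xs=np.nonzero(m);P=np.array([onz(d,x,y,0.01)[:2] for x,y in zip(xs,ys)],np.float32)*1000
        r=cv2.minAreaRect(P); print(tag,m.sum(),'spat',r,cv2.boxPoints(r).round(0).tolist())
        cv2.imwrite(f'pics/m_{tag}.png',m.astype(np.uint8)*255)
        vx=cv2.fitLine(P,cv2.DIST_L2,0,.01,.01).ravel();print(vx, np.degrees(np.arctan2(vx[1],vx[0])))
        a=(P-vx[2:])@vx[:2];b=(P-vx[2:])@np.array([-vx[1],vx[0]]);print(a.min(),a.max())
        for k in np.arange(a.min(),a.max(),15):
            s=(a>=k)&(a<k+15);print(round(k),(vx[2:]+vx[:2]*(k+7.5)).round(),b[s].min().round(1),b[s].max().round(1))
E
python3 meas.py
```

```text
top0 1577 cover ((577.1442260742188, 161.21661376953125), (133.55987548828125, 166.31483459472656), 83.67992401123047) [[487.0, 104.0], [652.0, 86.0], [667.0, 218.0], [502.0, 237.0]]
scene0 962 cover ((573.2664794921875, 139.0886688232422), (156.2259521484375, 218.58238220214844), 30.055320739746094) [[451.0, 195.0], [560.0, 5.0], [696.0, 84.0], [586.0, 273.0]]
[160 112  75] [ 13 135 160]
top0 599 spat ((455.7987060546875, -117.45475769042969), (226.23194885253906, 48.248374938964844), 81.88285827636719) [[416.0, -226.0], [464.0, -233.0], [496.0, -9.0], [448.0, -2.0]]
[ 1.3485898e-01  9.9086481e-01  4.6028073e+02 -8.8368980e+01] 82.24953
-142.50922 83.80363
-143 [ 442. -222.] -6.7 7.5
-128 [ 444. -207.] -7.3 8.7
-113 [ 446. -192.] -7.9 8.2
-98 [ 448. -178.] -7.0 7.6
-83 [ 450. -163.] -8.0 6.2
-68 [ 452. -148.] -8.2 7.5
-53 [ 454. -133.] -7.3 7.3
-38 [ 456. -118.] -7.9 5.9
-23 [ 458. -103.] -8.5 6.8
-8 [460. -88.] -9.5 7.0
7 [462. -74.] -23.0 24.3
22 [464. -59.] -24.0 23.8
37 [466. -44.] -23.6 22.8
52 [468. -29.] -23.7 24.1
67 [470. -14.] -22.5 23.5
82 [472.   1.] -20.7 20.8
[105  72 
[... 8582 characters left out ...]
786.5
847 [ 654. -521.] -507.9 776.5
862 [ 663. -533.] -496.5 766.0
877 [ 672. -545.] -487.6 757.9
892 [ 680. -557.] -478.8 777.0
907 [ 689. -570.] -468.1 795.7
922 [ 698. -582.] -457.7 473.3
937 [ 707. -594.] -449.5 652.8
952 [ 716. -606.] -439.4 676.1
967 [ 724. -618.] -429.6 697.0
982 [ 733. -630.] -420.0 704.2
997 [ 742. -642.] -408.7 555.5
1012 [ 751. -655.] -399.6 559.6
1027 [ 759. -667.] -390.6 413.9
1042 [ 768. -679.] -380.1 394.7
1057 [ 777. -691.] -369.8 311.7
1072 [ 786. -703.] -361.5 229.0
1087 [ 795. -715.] -351.7 146.7
1102 [ 803. -728.] -340.5 64.7
1117 [ 812. -740.] -331.2 -19.0
1132 [ 821. -752.] -322.1 -100.2
1147 [ 830. -764.] -311.8 -183.2
1162 [ 839. -776.] -301.7 -265.9
```

```bash
python3 - <<'E'
from h import *
from meas import comp,quad
for tag,seed,th in [('top0',(176,166),68),('scene0',(324,172),50)]:
    d=load(tag);im=d['img'];v=im.max(2).astype(int)
    m=comp(v<th,*seed).astype(np.uint8)
    m=cv2.morphologyEx(m,cv2.MORPH_OPEN,np.ones((3,3)))
    q,c=quad(m);print(tag,m.sum(),q.tolist())
    P=np.array([onz(d,*p,0.044)[:2]*1000 for p in q]);print(P.round(1).tolist())
    print([round(np.hypot(*(P[i]-P[i-1])),1) for i in range(4)],[round(np.degrees(np.arctan2(*(P[i]-P[i-1])[::-1])),1) for i in range(4)],P.mean(0))
# hand corners
d=load('top0');P=np.array([onz(d,145+x/3.6-.5,120+y/3.6-.5,.044)[:2]*1000 for x,y in [(40,95),(190,112),(182,242),(25,222)]]);print(P.round(1).tolist(),P.mean(0))
d=load('scene0');P=np.array([onz(d,190+x/4.4-.5,150+y/4.4-.5,.044)[:2]*1000 for x,y in [(590,44),(690,100),(573,153),(478,94)]]);print(P.round(1).tolist(),P.mean(0))
# chrome cap
d=load('top0');print('cap',onz(d,145+110/3.6-.5,120+67/3.6-.5,.042)*1000)
d=load('scene0');print('cap',onz(d,190+670/4.4-.5,150+143/4.4-.5,.042)*1000)
# sockets tops
T=load('top0');S=load('scene0')
for nm,a,b in [('A',(629,153),(170,288)),('B',(736,186),(38,327))]:
    print(nm,onz(T,145+a[0]/3.6-.5,120+a[1]/3.6-.5,.08)*1000,onz(S,190+b[0]/4.4-.5,150+b[1]/4.4-.5,.08)*1000)
E
```

```text
top0 1436 [[157, 148], [153, 180], [192, 185], [196, 152]]
[[609.0, 222.6], [508.9, 232.5], [493.6, 112.8], [596.6, 102.0]]
[np.float64(121.3), np.float64(100.5), np.float64(120.6), np.float64(103.6)] [np.float64(84.2), np.float64(174.4), np.float64(-97.3), np.float64(-6.0)] [552.03420368 167.470004  ]
scene0 584 [[301, 170], [318, 184], [342, 174], [325, 161]]
[[498.9, 122.4], [596.5, 97.7], [613.1, 207.9], [517.2, 232.9]]
[np.float64(112.0), np.float64(100.7), np.float64(111.4), np.float64(99.1)] [np.float64(-99.4), np.float64(-14.2), np.float64(81.5), np.float64(165.4)] [556.42513641 165.21384064]
[[615.6, 227.1], [601.0, 98.1], [488.3, 103.4], [505.3, 237.1]] [552.55945698 166.41826613]
[[507.0, 237.4], [616.3, 228.4], [601.5, 100.7], [495.9, 110.7]] [555.1704033  169.29184356]
cap [640.86761421 167.75590685  42.        ]
cap [641.86247089 169.22216923  42.        ]
A [ 559.23292752 -273.14222916   80.        ] [ 555.04705068 -267.37524027   80.        ]
B [ 531.40360362 -362.25255539   80.        ] [ 528.05998073 -357.26193633   80.        ]
```

```bash
cat > plan.py <<'E'
from h import *
def pose():
    s=ctrl.get_state(); M=R.from_rotvec(s['tool_rot']).as_matrix()
    return s['position']*1000, np.degrees(np.arctan2(M[1,0],M[0,0])), s
def plan(wps,step=45,turn=9,f=0):
    """wps: list of (x,y,z,psi[,n])"""
    p,a,s=pose(); out=[]
    for w in wps:
        q=np.array(w[:3],float); da=w[3]-a
        n=w[4] if len(w)>4 else int(max(1,np.ceil(np.linalg.norm(q-p)/step),np.ceil(abs(da)/turn)))
        for i in range(n):
            st=(q-p)/n; c,sn=np.cos(np.radians(a)),np.sin(np.radians(a))
            X=np.array([c,sn,0]);Z=np.array([-sn,c,0])
            out.append((round(st@X),round(-st[2]),round(st@Z),round(-da/n,1),f))
            a+=-out[-1][3]*1.0
            # track rounding
        p=q
    print(len(out)); print('; '.join('%g %g %g %g %g'%o for o in out))
def show():
    p,a,s=pose(); print('t',round(s['time'],2),'p',p.round(1),'psi',round(a,2),'F',s['ft_force'].round(2),'T',s['torque'].round(2),'w',round(s['grip_width']*87,1)); print('q',s['joint_positions'].round(2))
E
python3 - <<'E'
from plan import *
show()
dr=np.array([0.135,0.991]);o=np.array([455.6,-123]);g=o+15*dr;print(g)
plan([(430,420,200,40),(g[0],g[1],120,-7.8)])
E
```

```text
t 0.1 p [149.9 632.  221.6] psi 76.66 F [ 0.43 -0.28 -0.14] T [0.04 0.04 0.02] w 87.0
q [-1.32  0.32 -0.07  1.45  0.02  1.37 -0.06]
[ 457.625 -108.135]
20
-18 3 -40 4.6 0; -14 3 -41 4.6 0; -11 3 -42 4.6 0; -8 3 -43 4.6 0; -4 3 -44 4.6 0; -1 3 -44 4.6 0; 3 3 -44 4.6 0; 6 3 -43 4.6 0; -26 7 -35 4 0; -24 7 -37 4 0; -21 7 -39 4 0; -19 7 -40 4 0; -16 7 -41 4 0; -13 7 -42 4 0; -10 7 -43 4 0; -7 7 -44 4 0; -4 7 -44 4 0; -1 7 -44 4 0; 2 7 -44 4 0; 5 7 -44 4 0
```

drive_tool(increments="-18 3 -40 4.6 0; -14 3 -41 4.6 0; -11 3 -42 4.6 0; -8 3 -43 4.6 0; -4 3 -44 4.6 0; -1 3 -44 4.6 0; 3 3 -44 4.6 0; 6 3 -43 4.6 0; -26 7 -35 4 0; -24 7 -37 4 0; -21 7 -39 4 0; -19 7 -40 4 0; -16 7 -41 4 0; -13 7 -42 4 0; -10 7 -43 4 0; -7 7 -44 4 0; -4 7 -44 4 0; -1 7 -44 4 0; 2 7 -44 4 0; 5 7 -44 4 0")

```text
time: 2.6
position: [0.4535, -0.1098, 0.1142]
tool_rot: [-1.567, 0.113, -0.113]
ft_force: [0.5, 0.1, -0.4]
grip_width: 0.999
```

```bash
python3 - <<'E'
from plan import *
show()
plan([(457.6,-108.1,60,-7.8),(457.6,-108.1,3,-7.8)],step=30)
E
```

```text
t 2.6 p [ 453.5 -109.8  114.2] psi -8.26 F [ 0.5   0.13 -0.43] T [-0.08 -0.04 -0.  ] w 87.0
q [-0.5  -0.    0.69  2.05  0.    1.1   0.04]
4
2 27 1 -0.2 0; 2 27 1 -0.2 0; 0 28 0 -0 0; 0 28 0 -0 0
```

drive_tool(increments="2 27 1 -0.2 0; 2 27 1 -0.2 0; 0 25 0 0 0; 0 20 0 0 0; 0 0 0 0 0; 0 0 0 0 0")

```text
time: 3.35
position: [0.4585, -0.1072, 0.0161]
tool_rot: [-1.568, 0.106, -0.107]
ft_force: [-0.5, 0.9, -1.1]
grip_width: 0.998
```

```bash
python3 - <<'E'
from plan import *
show()
d=snap('scene','s1'); im=d['img'][150:280,180:360,::-1]; cv2.imwrite('pics/s1c.png',cv2.resize(im,None,fx=4.4,fy=4.4))
E
```

```text
t 3.35 p [ 458.5 -107.2   16.1] psi -7.74 F [-0.49  0.9  -1.06] T [-0.12  0.    0.07] w 86.8
q [-0.46  0.18  0.69  2.12 -0.15  0.88  0.17]
```

View pics/s1c.png

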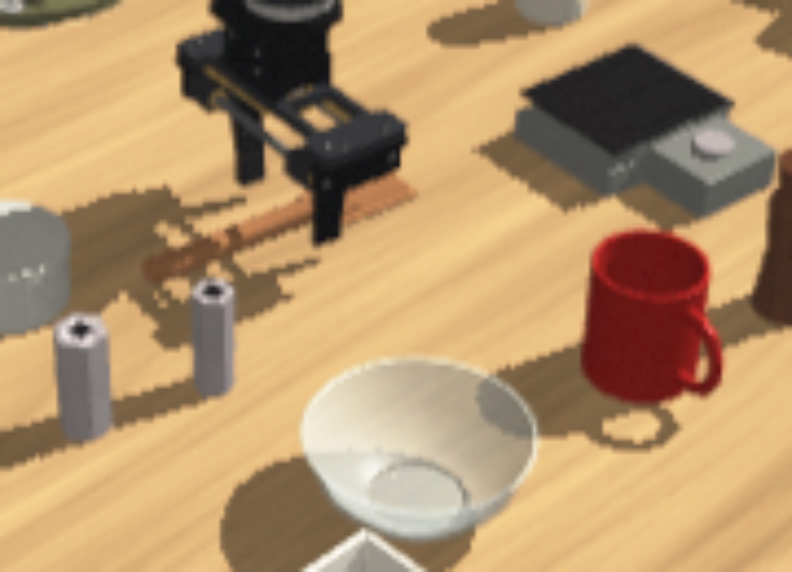

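The open fingers straddle the handle just behind the neck, near pixel (280,190) in the crop. I'll descend and close.

drive_tool(increments="0 6 0 0 0; 0 6 0 0 0; 0 1 0 0 0; 0 0 0 0 0; 0 0 0 0 140; 0 0 0 0 255; 0 0 0 0 255; 0 0 0 0 255; 0 0 0 0 255; 0 0 0 0 255; 0 0 0 0 255; 0 0 0 0 255", squeeze=60)

```text
time: 4.9
position: [0.458, -0.1071, 0.0025]
tool_rot: [-1.568, 0.106, -0.106]
ft_force: [-0.3, -0.3, 0.1]
grip_width: 0.201
```

```bash
python3 - <<'E'
from plan import *
show()
E
```

```text
t 4.9 p [ 458.  -107.1    2.5] psi -7.74 F [-0.26 -0.33  0.13] T [-0.03  0.06  0.01] w 17.5
q [-0.45  0.21  0.68  2.13 -0.18  0.85  0.2 ]
```

```bash
python3 - <<'E'
from plan import *
plan([(458,-107,60,-7.7),(534,-37,60,-6)],step=25,f=255)
E
```

```text
8
0 -19 0 -0 255; 0 -19 0 -0 255; 0 -19 0 -0 255; 13 0 16 -0.3 255; 13 0 16 -0.3 255; 13 0 16 -0.3 255; 13 0 16 -0.3 255; 14 0 16 -0.3 255
```

drive_tool(increments="0 -19 0 0 255; 0 -19 0 0 255; 0 -19 0 0 255; 13 0 16 -0.3 255; 13 0 16 -0.3 255; 13 0 16 -0.3 255; 13 0 16 -0.3 255; 14 0 16 -0.3 255; 0 0 0 0 255; 0 0 0 0 255")

```text
time: 6.15
position: [0.533, -0.0366, 0.0593]
tool_rot: [-1.57, 0.087, -0.085]
ft_force: [0.3, 0.3, -0.5]
grip_width: 0.199
```

```bash
python3 - <<'E'
from plan import *
show()
S=snap('scene','s2');T=snap('top','t2')
cv2.imwrite('pics/s2c.png',cv2.resize(S['img'][120:230,220:380,::-1],None,fx=5,fy=5))
cv2.imwrite('pics/t2c.png',cv2.resize(T['img'][110:220,140:300,::-1],None,fx=5,fy=5))
E
```

```text
t 6.15 p [533.  -36.6  59.3] psi -6.27 F [ 0.31  0.35 -0.52] T [-0.12  0.05 -0.03] w 17.3
q [-0.55  0.25  0.63  1.94 -0.18  1.    0.06]
```

View pics/s2c.png

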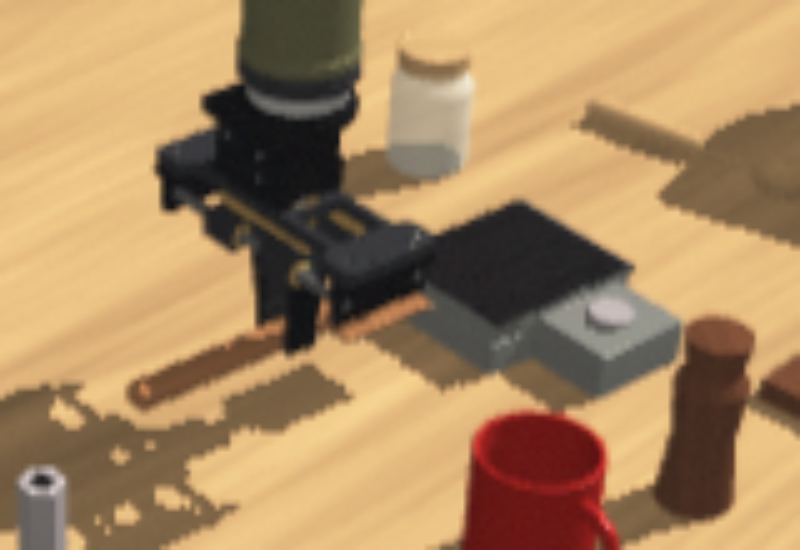

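View pics/t2c.png

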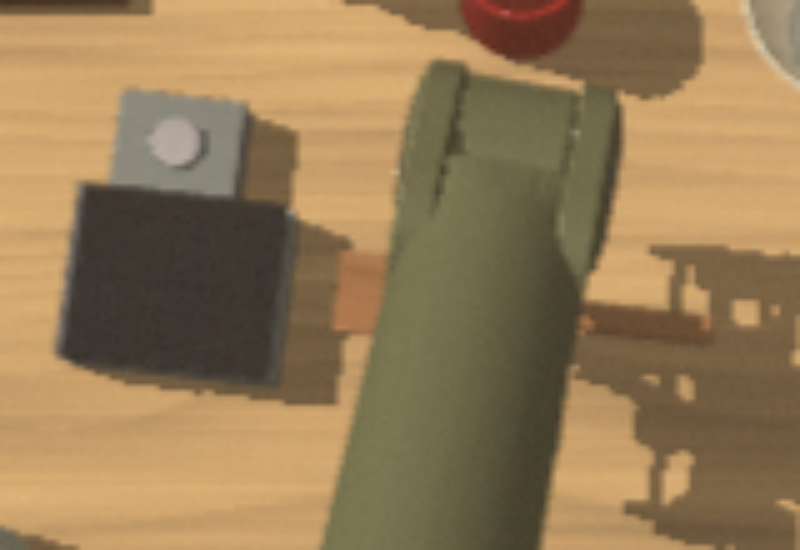

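The scene crop shows the blade beside the lip at about (425,300). In the top crop the blade's front edge is at (337,290), and the handle end is at (712,330). I'll check the pitch by triangulation.

```bash
python3 - <<'E'
from h import *
T=load('top0');S=load('scene0')
def tri(a,b):
    o1,r1=ray(T,*a);o2,r2=ray(S,*b)
    A=np.c_[r1,-r2];t=np.linalg.lstsq(A,o2-o1,rcond=None)[0]
    p,q=o1+t[0]*r1,o2+t[1]*r2; return (p+q)/2*1000,np.linalg.norm(p-q)*1000
t=lambda x,y:(140+x/5-.5,110+y/5-.5); s=lambda x,y:(220+x/5-.5,120+y/5-.5)
print('end (top edge corners mid)',tri(t(711,330),s(143,388)))
for z in(.055,.06,.065): print('tip',onz(T,*t(337,292),z)*1000, 'lip edge',onz(T,*t(289,207),.044)*1000,onz(T,*t(276,384),.044)*1000)
# expected handle end given level: grasp - 126*dir
a=np.radians(84);print('exp end',np.array([533,-36.6])-126*np.array([np.cos(a),np.sin(a)]),'exp tip',np.array([533,-36.6])+104*np.array([np.cos(a),np.sin(a)]))
print(proj(S,np.array([533+104*np.cos(a),-36.6+104*np.sin(a),57])/1000),(np.array(proj(S,np.array([533+104*np.cos(a),-36.6+104*np.sin(a),57])/1000))-[219.5,119.5])*5)
E
```

```text
end (top edge corners mid) (array([ 520.76124573, -158.07248302,   73.54381847]), np.float64(5.498898408735705))
tip [544.92662249  66.88099453  55.        ] lip edge [600.12206464  97.97916155  44.        ] [489.59878788 104.51436443  44.        ]
tip [544.05628081  66.48761565  60.        ] lip edge [600.12206464  97.97916155  44.        ] [489.59878788 104.51436443  44.        ]
tip [543.18593913  66.09423676  65.        ] lip edge [600.12206464  97.97916155  44.        ] [489.59878788 104.51436443  44.        ]
exp end [ 519.82941363 -161.90975882] exp tip [543.87096018  66.83027712]
[300.40112184 177.86391312] [404.5056092  291.81956561]
```

drive_tool(increments="0 13 0 0 255; 0 13 0 0 255; 0 0 0 0 255; 0 0 12 0 255; 0 0 10 0 255; 0 0 10 0 255; 0 0 0 0 255")

```text
time: 7.12
position: [0.5373, -0.0024, 0.0337]
tool_rot: [-1.569, 0.083, -0.084]
ft_force: [0.9, 0.5, -0.5]
grip_width: 0.2
```

```bash
python3 - <<'E'
from plan import *
show()
S=snap('scene','s3')
cv2.imwrite('pics/s3c.png',cv2.resize(S['img'][140:220,260:380,::-1],None,fx=6.6,fy=6.6))
E
```

```text
t 7.12 p [537.3  -2.4  33.7] psi -6.09 F [ 0.88  0.51 -0.5 ] T [-0.06  0.08 -0.01] w 17.4
q [-0.58  0.29  0.61  1.95 -0.2   0.95  0.02]
```

View pics/s3c.png

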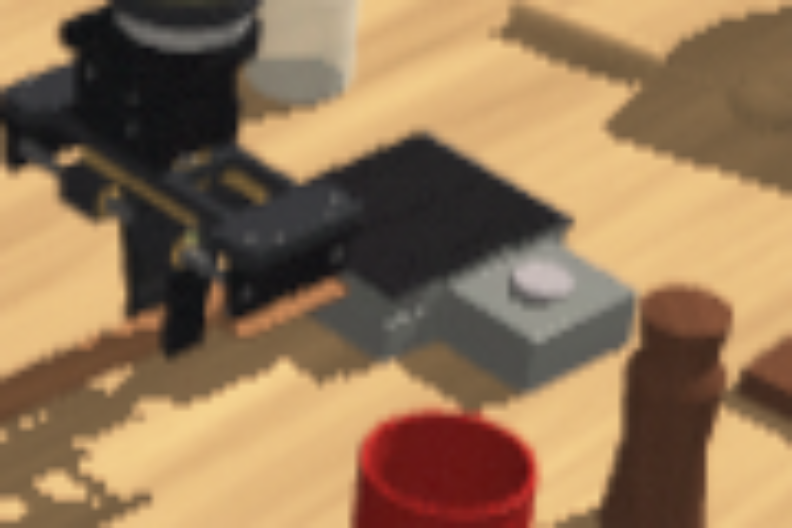

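The blade is just at the slot mouth, at pixel (345,290), at the right height and with no contact force. I'll push it in.

drive_tool(increments="0 0 6 0 255; 0 0 6 0 255; 0 0 6 0 255; 0 0 3 0 255; 0 0 0 0 255")

```text
time: 7.8
position: [0.5393, 0.0171, 0.0336]
tool_rot: [-1.569, 0.085, -0.085]
ft_force: [-0.9, 0.5, -1.6]
grip_width: 0.2
```

```bash
python3 - <<'E'
from plan import *
show()
E
```

```text
t 7.8 p [539.3  17.1  33.6] psi -6.2 F [-0.91  0.49 -1.59] T [-0.06  0.04 -0.04] w 17.4
q [-0.6   0.3   0.6   1.95 -0.2   0.96 -0.02]
```

drive_tool(increments="0 -6 0 0 255; 0 -9 1 0 255; 0 -9 1 0 255; 0 -9 2 0 255; 0 -9 3 0 255; 0 -8 4 0 255; 0 -9 4 0 255; 0 0 0 0 255")

```text
time: 8.8
position: [0.5416, 0.0324, 0.0934]
tool_rot: [-1.568, 0.083, -0.086]
ft_force: [0.6, -0.0, -1.1]
grip_width: 0.2
```

```bash
python3 - <<'E'
from plan import *
show()
S=snap('scene','s4')
cv2.imwrite('pics/s4c.png',cv2.resize(S['img'][110:220,240:380,::-1],None,fx=5.4,fy=5.4))
E
```

```text
t 8.8 p [541.6  32.4  93.4] psi -6.18 F [ 0.65 -0.04 -1.12] T [-0.16  0.   -0.01] w 17.4
q [-0.65  0.22  0.61  1.89 -0.14  1.07 -0.09]
```

View pics/s4c.png

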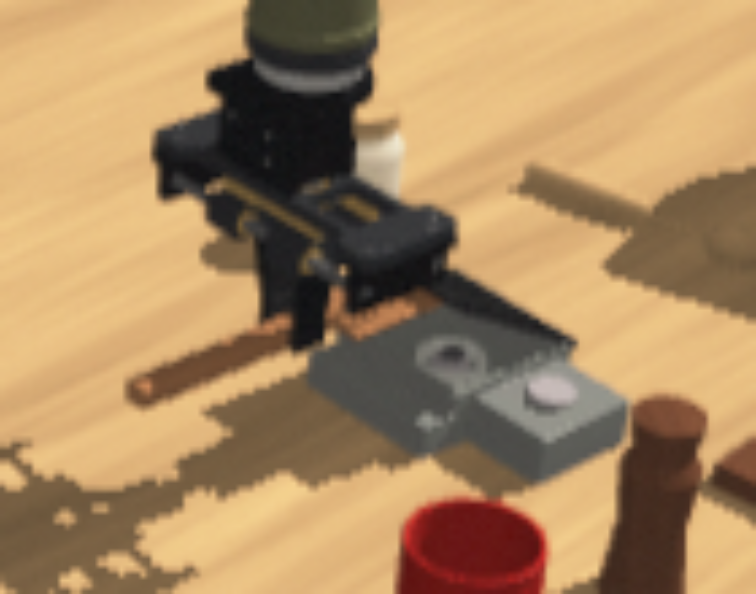

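The cover is lifted by the blade to about 30°, at (430,300) in the crop, and the recess with the nut shows at (452,355). I'll continue over the top.

drive_tool(increments="0 -11 8 0 255; 0 -11 9 0 255; 0 -9 11 0 255; 0 -8 11 0 255; 0 -6 13 0 255; 0 -5 13 0 255; 0 -2 14 0 255; 0 -2 14 0 255; 0 0 15 0 255; 0 0 0 0 255")

```text
time: 10.1
position: [0.5524, 0.141, 0.1462]
tool_rot: [-1.569, 0.084, -0.083]
ft_force: [-0.6, 0.3, -0.6]
grip_width: 0.205
```

```bash
python3 - <<'E'
from plan import *
show()
S=snap('scene','s5')
cv2.imwrite('pics/s5c.png',cv2.resize(S['img'][80:220,230:400,::-1],None,fx=4.4,fy=4.4))
E
```

```text
t 10.1 p [552.4 141.  146.2] psi -6.08 F [-0.62  0.29 -0.61] T [-0.13  0.12 -0.05] w 17.8
q [-0.78  0.22  0.55  1.77 -0.12  1.19 -0.3 ]
```

View pics/s5c.png

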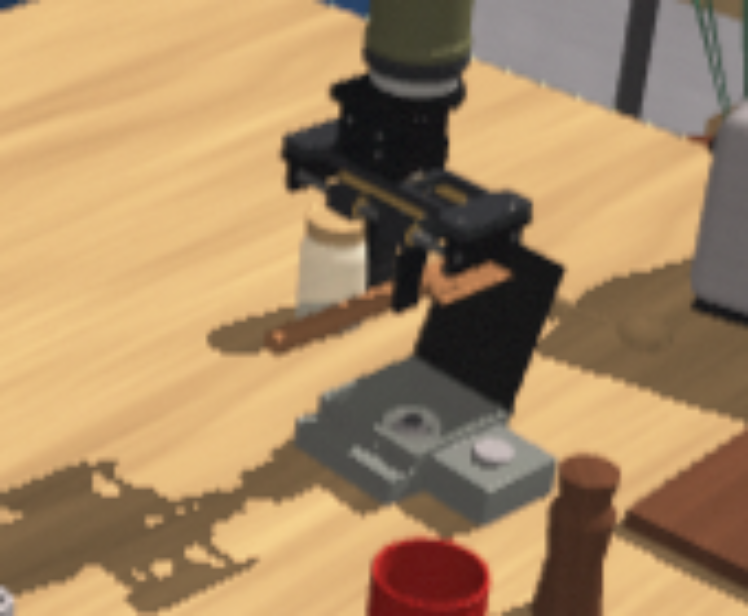

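The cover stands slightly past upright against the blade, at (490,330) in the crop. I'll push on a bit and let it fall.

drive_tool(increments="0 0 12 0 255; 0 0 12 0 255; 0 3 10 0 255; 0 0 0 0 255; 0 0 0 0 255; 0 0 0 0 255; 0 0 0 0 255")

```text
time: 11.02
position: [0.5564, 0.1724, 0.1437]
tool_rot: [-1.569, 0.086, -0.086]
ft_force: [-0.1, -0.5, -1.2]
grip_width: 0.202
```

```bash
python3 - <<'E'
from plan import *
show()
S=snap('scene','s6')
cv2.imwrite('pics/s6c.png',cv2.resize(S['img'][80:220,230:400,::-1],None,fx=4.4,fy=4.4))
E
```

```text
t 11.03 p [556.4 172.4 143.7] psi -6.27 F [-0.12 -0.45 -1.22] T [-0.11  0.02  0.04] w 17.6
q [-0.8   0.25  0.53  1.74 -0.13  1.19 -0.35]
```

View pics/s6c.png

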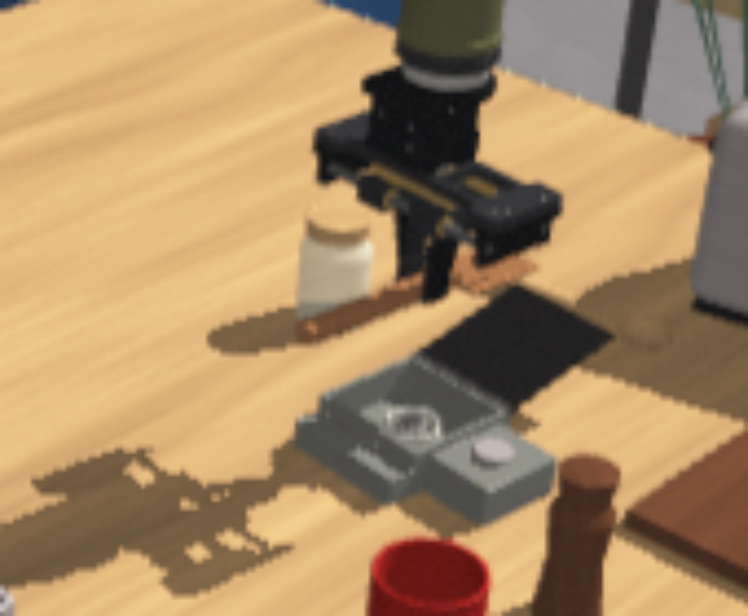

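The cover lies open beyond the +y side, at (515,345), and the nut is visible. Next the spatula goes back to its old place.

```bash
python3 - <<'E'
from plan import *
plan([(540,30,143,-6.3),(458,-107,90,-7.7),(458,-107,20,-7.7)],step=36,f=255)
E
```

```text
11
0 0 -36 0 255; 0 0 -36 0 255; 0 0 -36 0 255; 0 0 -36 0 255; -13 11 -29 0.3 255; -13 11 -29 0.3 255; -13 11 -29 0.3 255; -13 11 -29 0.3 255; -13 11 -29 0.3 255; 0 35 0 -0 255; 0 35 0 -0 255
```

drive_tool(increments="0 0 -36 0 255; 0 0 -36 0 255; 0 0 -36 0 255; 0 0 -36 0 255; -13 11 -29 0.3 255; -13 11 -29 0.3 255; -13 11 -29 0.3 255; -13 11 -29 0.3 255; -13 11 -29 0.3 255; 0 30 0 0 255; 0 30 0 0 255; 0 0 0 0 255; 0 0 0 0 255")

```text
time: 12.7
position: [0.4596, -0.1068, 0.0295]
tool_rot: [-1.568, 0.105, -0.107]
ft_force: [0.2, -1.1, -0.0]
grip_width: 0.197
```

```bash
python3 - <<'E'
from plan import *
show()
T=snap('top','t7')
cv2.imwrite('pics/t7c.png',cv2.resize(T['img'][110:230,130:370,::-1],None,fx=3.3,fy=3.3))
cv2.imwrite('pics/t7n.png',cv2.resize(T['img'][120:200,130:210,::-1],None,fx=7,fy=7,interpolation=cv2.INTER_CUBIC))
E
```

```text
t 12.7 p [ 459.6 -106.8   29.5] psi -7.75 F [ 0.23 -1.14 -0.03] T [-0.11  0.05  0.02] w 17.1
q [-0.51  0.16  0.73  2.11 -0.14  0.91  0.16]
```

View pics/t7n.png

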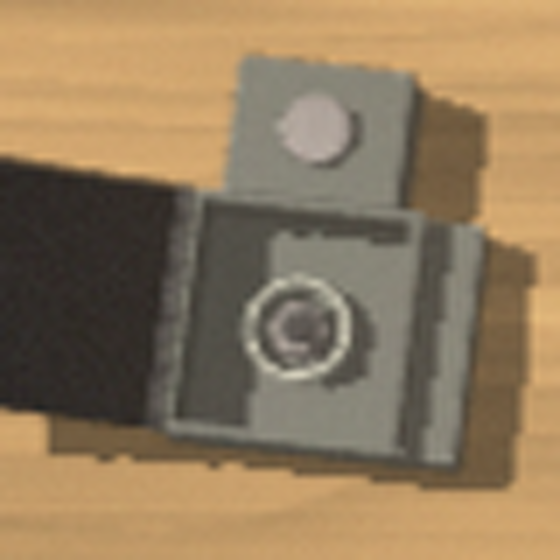

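View pics/t7c.png

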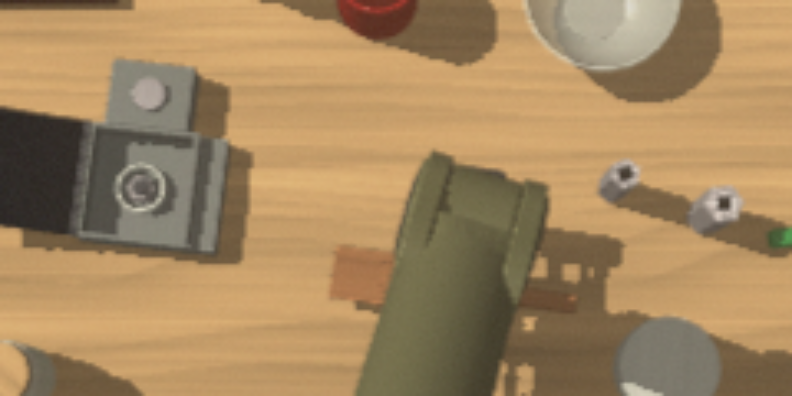

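The nut in its collar is at (298,327) in the zoomed crop. I'll lay the spatula down and let go.

drive_tool(increments="0 12 0 0 255; 0 10 0 0 255; 0 4 0 0 255; 0 0 0 0 255; 0 0 0 0 255")

```text
time: 13.38
position: [0.4586, -0.1065, 0.0026]
tool_rot: [-1.568, 0.107, -0.105]
ft_force: [-2.0, 1.0, 3.6]
grip_width: 0.199
```

```bash
python3 - <<'E'
from plan import *
show()
E
```

```text
t 13.38 p [ 458.6 -106.5    2.6] psi -7.74 F [-2.01  1.05  3.63] T [-0.02  0.52 -0.02] w 17.3
q [-0.49  0.22  0.71  2.13 -0.19  0.86  0.2 ]
```

Slight contact at z = 2.6 mm, so the spatula is down. I'll release it, rise, and move aside for a clear look.

drive_tool(increments="0 0 0 0 200; 0 0 0 0 100; 0 0 0 0 80; 0 0 0 0 80; 0 -15 0 0 80; 0 -35 0 0 80; 0 -40 0 0 80; 0 -40 0 0 80; 0 -30 -40 0 80; 0 0 -40 0 80; 0 0 -40 0 80; 0 0 0 0 80")

```text
time: 14.88
position: [0.4417, -0.2293, 0.1639]
tool_rot: [-1.569, 0.11, -0.113]
ft_force: [0.4, 0.3, 0.1]
grip_width: 0.688
```

```bash
python3 - <<'E'
from plan import *
show()
T=snap('top','t8');S=snap('scene','s8')
cv2.imwrite('pics/t8c.png',cv2.resize(T['img'][110:230,130:370,::-1],None,fx=3.3,fy=3.3))
cv2.imwrite('pics/s8n.png',cv2.resize(S['img'][150:200,290:360,::-1],None,fx=11,fy=11,interpolation=cv2.INTER_CUBIC))
cv2.imwrite('pics/s8c.png',cv2.resize(S['img'][140:270,180:360,::-1],None,fx=4.4,fy=4.4))
E
```

```text
t 14.88 p [ 441.7 -229.3  163.9] psi -8.12 F [0.38 0.29 0.1 ] T [-0.02  0.04 -0.02] w 59.9
q [-0.44  0.02  0.88  1.93 -0.02  1.2   0.31]
```

View pics/s8n.png

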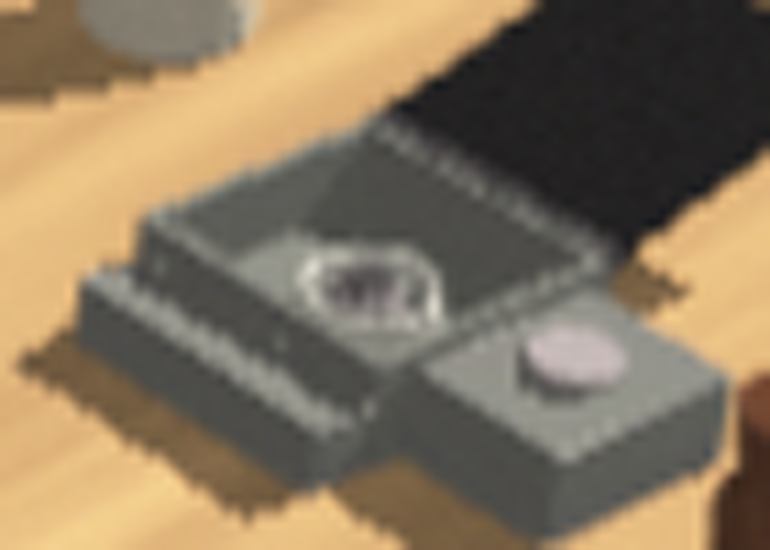

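View pics/t8c.png

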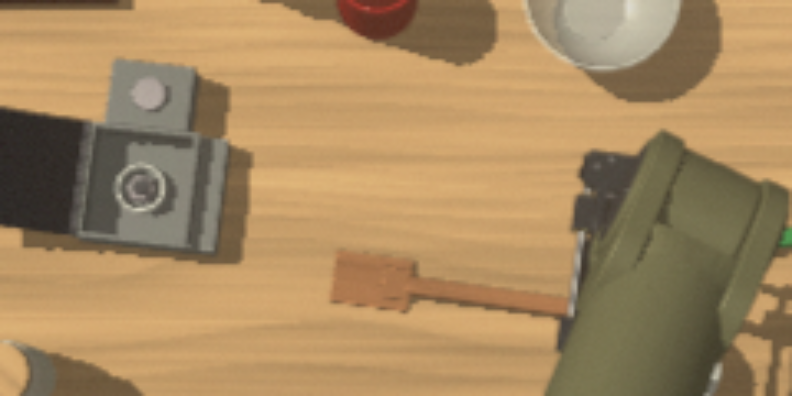

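View pics/s8c.png

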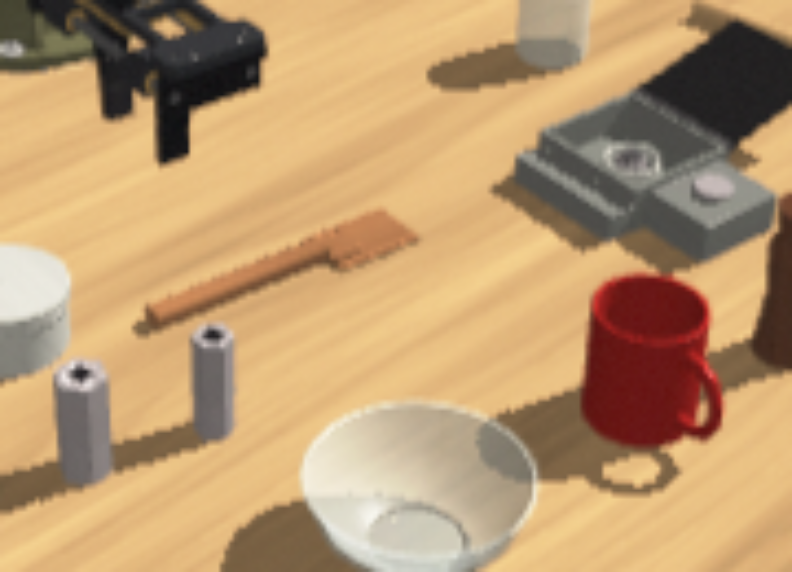

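The spatula lies flat, with its blade at (375,275) in the top crop. The ring around the nut is bright in both views. I'll fit the ring centre, the radial profile and the socket tops.

```bash
python3 - <<'E'
from h import *
for tag,(u,v) in [('top',(130+298/7,120+327/7)),]:
    d=load('t7'); g=cv2.cvtColor(d['img'],cv2.COLOR_RGB2GRAY).astype(float)
    for it in range(1):
        pass
    u0,v0=int(u),int(v); a=g[v0-11:v0+12,u0-11:u0+12]
    print(a[2:21,1:22].astype(int))
T=load('t7');
def fit(d,u,v,th,r=10):
    g=cv2.cvtColor(d['img'],cv2.COLOR_RGB2GRAY).astype(float)
    ys,xs=np.mgrid[int(v)-r:int(v)+r+1,int(u)-r:int(u)+r+1]; w=g[ys,xs]; m=w>th
    P=np.array([onz(d,x,y,.022)[:2]*1000 for x,y in zip(xs[m],ys[m])])
    A=np.c_[2*P,np.ones(len(P))]; s=np.linalg.lstsq(A,(P**2).sum(1),rcond=None)[0]; R_=np.sqrt(s[2]+s[0]**2+s[1]**2)
    rr=np.hypot(*(P-s[:2]).T); print(len(P),'c',s[:2].round(1),'r',R_.round(1),'r range',np.percentile(rr,[5,50,95]).round(1))
    return s[:2]
c=fit(T,130+298/7-.5,120+327/7-.5,165)
S=load('s8'); cs=fit(S,290+370/11-.5,150+287/11-.5,165)
g=cv2.cvtColor(T['img'],cv2.COLOR_RGB2GRAY).astype(np.float32)
for rad in range(0,30,2):
    pts=np.array([proj(T,np.r_[c+rad*np.array([np.cos(t),np.sin(t)]),22]/1000) for t in np.linspace(0,2*np.pi,36,endpoint=False)],np.float32)
    val=cv2.remap(g,pts[:,0].reshape(-1,1).copy(),pts[:,1].reshape(-1,1).copy(),cv2.INTER_LINEAR).ravel(); print(rad,val.mean().round(),val.std().round(),end=' | ')
E
```

```text
[[ 80  79  79  80  82  81 104 135 132 134 133 135 132 132 131 132 133 134
  134 133 135]
 [ 78  79  79  80  79  83 105 133 135 131 132 133 132 134 134 134 133 131
  134 134 133]
 [ 78  78  79  78  80  80 106 133 136 147 166 156 142 135 134 133 131 133
  135 135 133]
 [ 80  79  80  79  82  80 128 186 184 151 151 156 182 187 155 125 135 133
  132 133 134]
 [ 80  79  80  81  78 133 170 139 125 113 102 103 115 139 171 156 119 134
  133 133 133]
 [ 80  79  81  81 127 162 130  93  83  84  79  83 102 132 146 170 168  94
  109 131 131]
 [ 78  80  80 132 170 125  90  81 109 144 137 120 111 115 135 162 181 126
   87 112 134]
 [ 79  79  81 149 180  92  79 103 136 133 123 109 110 120 105 102 155 171
   85  88 111]
 [ 78  80  99 144 142  88  94 128 133 100  97  90  97 101  85  82 146 176
   95  82 104]
 [ 78  79 104 134 120  88 126 151 113  92  90  90  88 101 110  80 150 182
   98  81  89]
 [ 81  82 109 138 114  83 119 143 118  92  92  85  84 105 117  83 149 179
   96  84  83]
 [ 79  80  98 139 138  85  95 136 146 103  85  77  82  93  89  81 159 190
   88  82  84]
 [ 78  77  85 160 190  83  84 12
[... 219 characters left out ...]

   80  82 105]
 [ 80  80  80  80 110 164 188 161  98 111 132 135 156 184 184 129  93  81
   81  80 105]
 [ 80  81  82  80 104 138 151 159 184 201 206 199 170 144 120  92  84  81
   82  81 105]
 [ 79  82  80  80 102 132 134 140 146 144 138 125 120 116  84  82  81  83
  100 127 129]
 [ 80  82  80  81 104 134 135 133 132 133 130 127 128 129 112 102 128 128
  130 134 133]]
28 c [555.6 178.2] r 21.6 r range [20.4 21.5 22.5]
15 c [556.5 178.5] r 22.0 r range [19.2 21.6 25.6]
0 90.0 0.0 | 2 91.0 1.0 | 4 91.0 4.0 | 6 99.0 11.0 | 8 117.0 16.0 | 10 124.0 19.0 | 12 113.0 13.0 | 14 99.0 12.0 | 16 99.0 15.0 | 18 119.0 17.0 | 20 151.0 14.0 | 22 163.0 12.0 | 24 136.0 14.0 | 26 112.0 20.0 | 28 105.0 23.0 |
```

```bash
python3 - <<'E'
from h import *
T=load('t7');S=load('s8')
cv2.imwrite('pics/t7s.png',cv2.resize(T['img'][150:185,305:360,::-1],None,fx=14,fy=14,interpolation=cv2.INTER_CUBIC))
cv2.imwrite('pics/s8s.png',cv2.resize(S['img'][210:255,185:240,::-1],None,fx=13,fy=13,interpolation=cv2.INTER_CUBIC))
E
```

```text
(no output)
```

View pics/t7s.png

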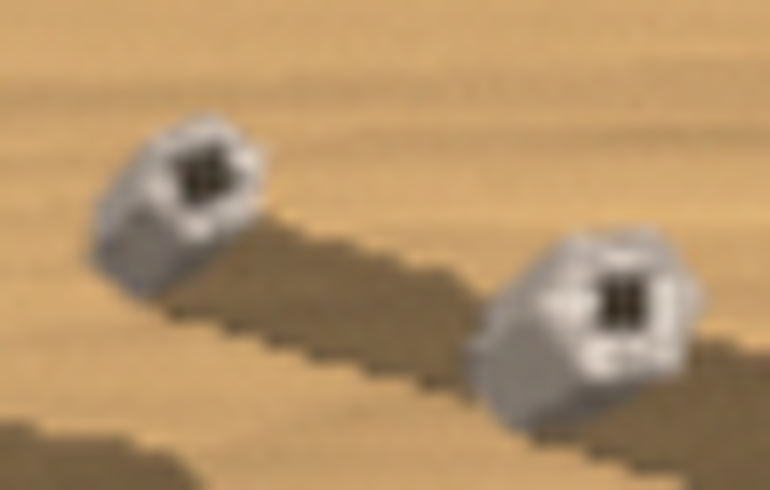

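View pics/s8s.png

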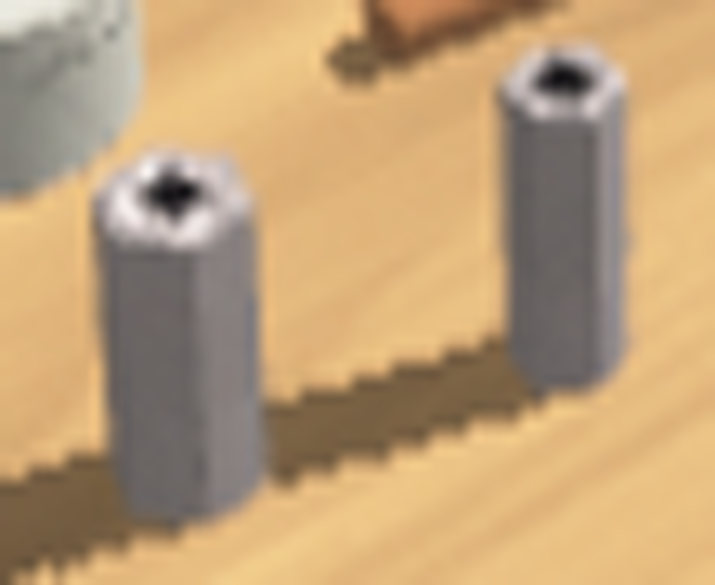

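The top crop shows the hole of B at (622,302) and of A at (205,175). In the scene crop, B's front vertical edge runs from about (195,245) down to (205,525).

```bash
python3 - <<'E'
from h import *
T=load('t7');S=load('s8')
t=lambda x,y:(305+x/14-.5,150+y/14-.5); s=lambda x,y:(185+x/13-.5,210+y/13-.5)
cT=onz(T,*t(622,302),.08)*1000; cS=onz(S,*s(172,195),.08)*1000
print('B top',cT[:2],cS[:2])
print('A top',onz(T,*t(205,175),.08)[:2]*1000,onz(S,*s(563,80),.08)[:2]*1000)
c=(cT+cS)/2
for p in [(195,247),(100,205),(255,205)]:
    q=onz(S,*s(*p),.08)*1000-cS; print('top corner',q[:2].round(1),np.hypot(*q[:2]).round(1),np.degrees(np.arctan2(q[1],q[0])).round(1))
for p in [(205,525),(125,505),(268,487)]:
    q=onz(S,*s(*p),.0)*1000-c; print('bot corner',q[:2].round(1),np.hypot(*q[:2]).round(1),np.degrees(np.arctan2(q[1],q[0])).round(1))
for p in [(700,298),(678,360),(590,378),(545,300),(575,240),(655,235)]:
    q=onz(T,*t(*p),.08)*1000-cT; print('T corner',q[:2].round(1),np.hypot(*q[:2]).round(1),np.degrees(np.arctan2(q[1],q[0])).round(1))
T0=load('top0')
print('bowl',onz(T0,488*.64,170*.64,.06)*1000,'tin',onz(T0,520*.64,345*.64,.052)*1000)
# centre of bottom hex from silhouette mids: axis line of B midpoint at the base
E
```

```text
B top [ 531.69384309 -362.21268733] [ 529.7130063  -360.05123887]
A top [ 559.2324381  -272.90242347] [ 556.90802789 -270.30610751]
top corner [17.5 -7.7] 19.1 -23.7
top corner [ -7.9 -13.6] 15.7 -120.2
top corner [15. 11.] 18.6 36.1
bot corner [14.8 -7. ] 16.4 -25.3
bot corner [ -2.6 -15.8] 16.0 -99.4
bot corner [14.5 11.4] 18.4 38.1
T corner [  0.9 -16.9] 16.9 -86.9
T corner [-12.6 -11.7] 17.2 -137.1
T corner [-16.5   7.3] 18.1 156.0
T corner [ 0.4 16.6] 16.6 88.6
T corner [13.5  9.8] 16.7 35.9
T corner [14.6 -7.5] 16.4 -27.3
bowl [ 730.66243009 -258.55282261   60.        ] tin [ 383.60136185 -315.82708162   52.        ]
```

```bash
python3 - <<'E'
from plan import *
show()
plan([(530.7,-361,130,4)],step=30,f=80)
E
```

```text
t 14.97 p [ 442.7 -225.4  163.1] psi -7.8 F [-0.15  0.76 -0.01] T [-0.05  0.06  0.05] w 59.8
q [-0.44  0.02  0.88  1.93 -0.02  1.2   0.31]
6
18 6 -20 -2 80; 17 6 -21 -2 80; 16 6 -22 -2 80; 15 6 -22 -2 80; 15 6 -23 -2 80; 14 6 -23 -2 80
```

drive_tool(increments="18 6 -20 -2 80; 17 6 -21 -2 80; 16 6 -22 -2 80; 15 6 -22 -2 80; 15 6 -23 -2 80; 14 6 -23 -2 80; 0 0 0 0 80; 0 0 0 0 80; 0 0 0 0 80")

```text
time: 16.1
position: [0.5318, -0.3596, 0.1269]
tool_rot: [-1.569, -0.06, 0.059]
ft_force: [0.1, 0.7, -1.1]
grip_width: 0.688
```

```bash
python3 - <<'E'
from plan import *
show()
plan([(530.7,-361,42,4)],step=24,f=80)
E
```

```text
t 16.1 p [ 531.8 -359.6  126.9] psi 4.33 F [ 0.1   0.65 -1.14] T [-0.08 -0.01 -0.  ] w 59.8
q [-0.09  0.47  0.85  1.62 -0.37  1.22  0.9 ]
4
0 21 0 0.1 80; 0 21 0 0.1 80; 0 21 0 0.1 80; 0 21 0 0.1 80
```

drive_tool(increments="-1 21 -1 0.1 80; 0 21 -1 0.1 80; 0 21 0 0.1 80; 0 22 0 0 80; 0 0 0 0 80; 0 0 0 0 80")

```text
time: 16.85
position: [0.5308, -0.3636, 0.0418]
tool_rot: [-1.571, -0.054, 0.054]
ft_force: [0.4, 0.1, 0.0]
grip_width: 0.688
```

```bash
python3 - <<'E'
from plan import *
show()
S=snap('scene','s9')
cv2.imwrite('pics/s9c.png',cv2.resize(S['img'][170:270,150:280,::-1],None,fx=6,fy=6))
E
```

```text
t 16.85 p [ 530.8 -363.6   41.8] psi 3.95 F [0.42 0.1  0.03] T [-0.11  0.05  0.05] w 59.8
q [-0.05  0.56  0.79  1.68 -0.44  1.09  0.95]
```

View pics/s9c.png

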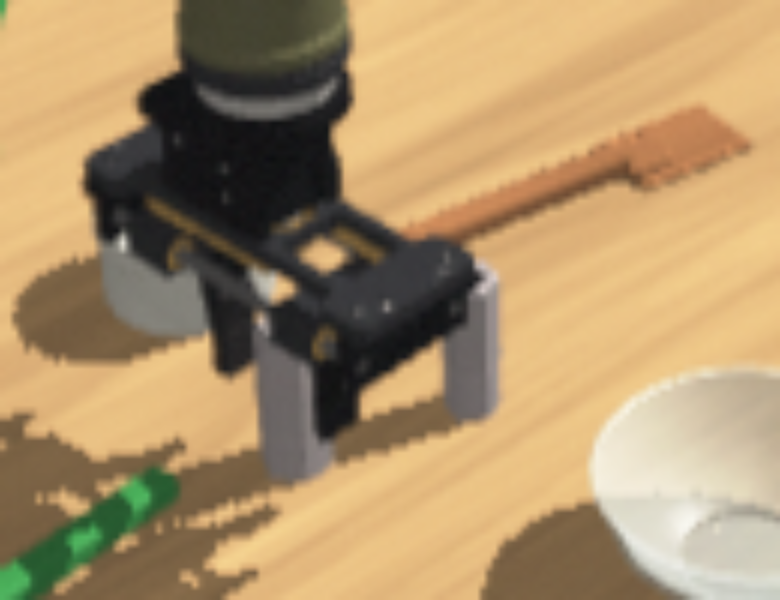

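The fingers straddle socket B, at (290,410) in the crop. I'll correct y by 2 mm and close.

drive_tool(increments="0 0 2 0 80; 0 0 0 0 120; 0 0 0 0 180; 0 0 0 0 255; 0 0 0 0 255; 0 0 0 0 255; 0 0 0 0 255; 0 -15 0 0 255; 0 -25 0 0 255; 0 -35 0 0 255; 0 -25 0 0 255; 0 0 0 0 255", squeeze=45)

```text
time: 18.4
position: [0.5316, -0.3623, 0.1442]
tool_rot: [-1.572, -0.057, 0.051]
ft_force: [0.1, -0.1, -1.7]
grip_width: 0.365
```

```bash
python3 - <<'E'
from plan import *
show()
plan([(530,-120,140,-3),(556,165,142,-6.3)],step=40,f=255)
S=snap('scene','s10')
cv2.imwrite('pics/s10c.png',cv2.resize(S['img'][130:260,150:280,::-1],None,fx=4.5,fy=4.5))
E
```

```text
t 18.4 p [ 531.6 -362.3  144.2] psi 3.95 F [ 0.12 -0.11 -1.72] T [-0.11  0.02  0.03] w 31.7
q [-0.1   0.45  0.86  1.6  -0.36  1.25  0.89]
15
2 1 35 1 255; 2 1 35 1 255; 1 1 35 1 255; 0 1 35 1 255; 0 1 35 1 255; -1 1 35 1 255; -1 1 35 1 255; 1 0 36 0.4 255; 1 0 36 0.4 255; 1 0 36 0.4 255; 1 0 36 0.4 255; 0 0 36 0.4 255; 0 0 36 0.4 255; 0 0 36 0.4 255; 0 0 36 0.4 255
```

View pics/s10c.png

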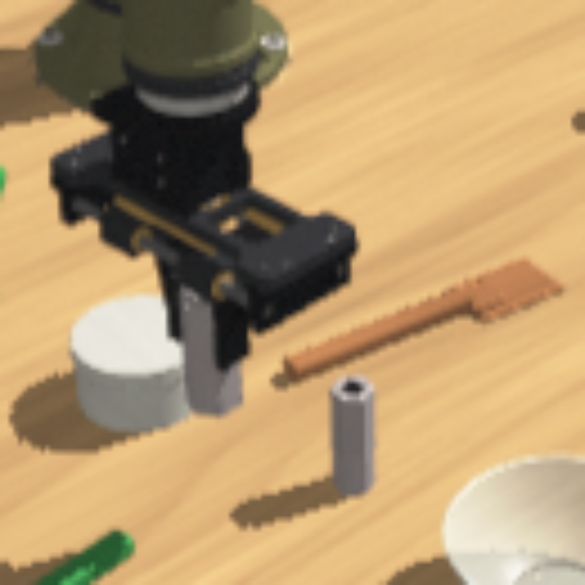

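Socket B is held upright, width 31.7 mm across flats, and A is standing at (353,435). I'll move over the nut.

drive_tool(increments="2 1 35 1 255; 2 1 35 1 255; 1 1 35 1 255; 0 1 35 1 255; 0 1 35 1 255; -1 1 35 1 255; -1 1 35 1 255; 1 0 36 0.4 255; 1 0 36 0.4 255; 1 0 36 0.4 255; 1 0 36 0.4 255; 0 0 36 0.4 255; 0 0 36 0.4 255; 0 0 36 0.4 255; 0 0 36 0.4 255; 0 0 0 0 255; 0 0 0 0 255")

```text
time: 20.58
position: [0.5548, 0.1698, 0.1333]
tool_rot: [-1.571, 0.087, -0.084]
ft_force: [0.2, -0.5, -2.0]
grip_width: 0.367
```

```bash
python3 - <<'E'
from plan import *
show()
S=snap('scene','s11');T=snap('top','t11')
cv2.imwrite('pics/s11c.png',cv2.resize(S['img'][100:210,270:380,::-1],None,fx=6,fy=6,interpolation=cv2.INTER_CUBIC))
cv2.imwrite('pics/t11c.png',cv2.resize(T['img'][100:220,110:260,::-1],None,fx=5,fy=5,interpolation=cv2.INTER_CUBIC))
p,a,s=pose()
# predicted pixel of socket bottom corners if the socket is centred on tcp
print([(np.array(proj(S,np.r_[p[:2],p[2]-42]/1000))-[269.5,99.5])*6])
E
```

```text
t 20.57 p [554.8 169.8 133.3] psi -6.25 F [ 0.16 -0.54 -2.05] T [-0.16  0.07  0.  ] w 31.9
q [-0.95  0.28  0.71  1.76 -0.19  1.17 -0.29]
[array([322.73283229, 361.18478995])]
```

View pics/s11c.png

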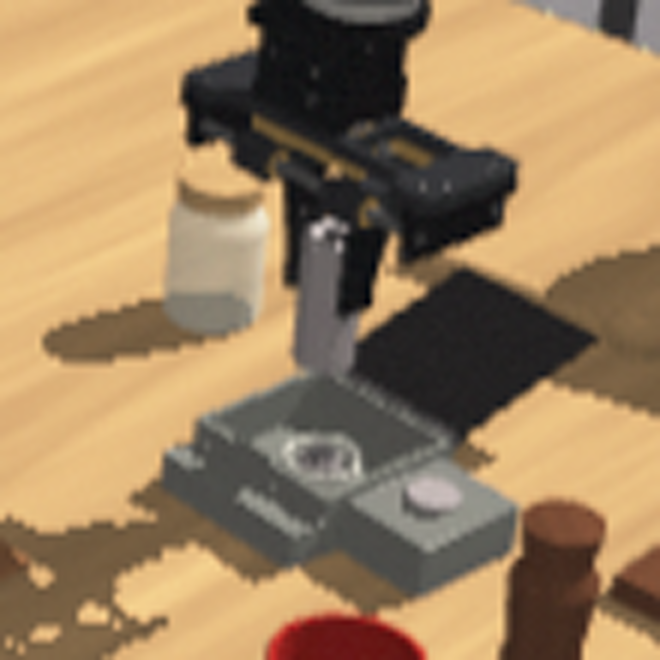

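View pics/t11c.png

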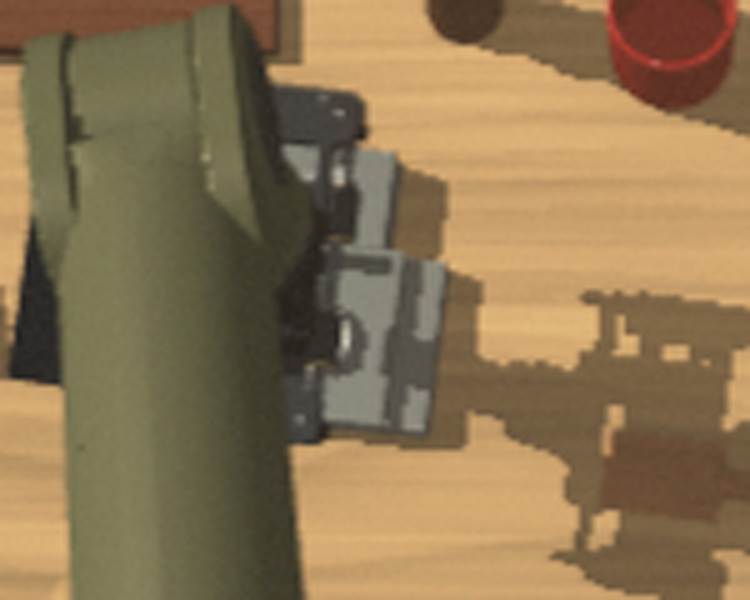

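The socket bottom is at (323,370) in the crop, matching the prediction, so it is centred on the tool to within about 1 mm. The nut is at (323,455). I'll centre over it and lower to just above.

drive_tool(increments="0 0 8 0 255; 0 15 0 0 255; 0 15 0 0 255; 0 15 0 0 255; 0 12 0 0 255; 0 0 0 0 255; 0 0 0 0 255; 0 0 0 0 255")

```text
time: 21.68
position: [0.5571, 0.179, 0.0782]
tool_rot: [-1.568, 0.085, -0.086]
ft_force: [-0.8, -0.8, -1.5]
grip_width: 0.365
```

```bash
python3 - <<'E'
from plan import *
show()
S=snap('scene','s12');
cv2.imwrite('pics/s12c.png',cv2.resize(S['img'][130:200,290:360,::-1],None,fx=8.5,fy=8.5,interpolation=cv2.INTER_CUBIC))
p,a,s=pose()
f=lambda q:(np.array(proj(S,np.array(q)/1000))-[289.5,129.5])*8.5
print('bottom centre',f([*p[:2],p[2]-42]),'nut top',f([556,178.3,22]))
for k in range(6):
    t=np.radians(a+30+60*k); print(k,f([p[0]+18.5*np.cos(t),p[1]+18.5*np.sin(t),p[2]-42]).round())
E
```

```text
t 21.68 p [557.1 179.   78.2] psi -6.24 F [-0.8  -0.76 -1.46] T [-0.09  0.01  0.02] w 31.7
q [-0.93  0.35  0.68  1.81 -0.25  1.07 -0.27]
bottom centre [292.74525599 366.03312581] nut top [286.53336458 394.5600045 ]
0 [336. 376.]
1 [325. 352.]
2 [281. 342.]
3 [250. 356.]
4 [261. 380.]
5 [304. 390.]
```

View pics/s12c.png

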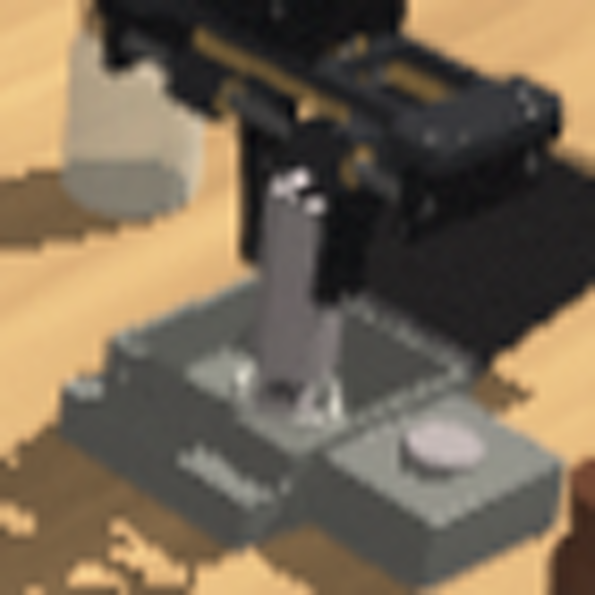

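The socket is just over the ring, its bottom at (295,385) in the crop and the ring from 243 to 335. I'll trim by -1 mm and descend gently.

drive_tool(increments="-1 3 -1 0 255; 0 4 0 0 255; 0 4 0 0 255; 0 3 0 0 255; 0 2 0 0 255; 0 0 0 0 255; 0 0 0 0 255")

```text
time: 22.6
position: [0.5555, 0.1779, 0.0616]
tool_rot: [-1.569, 0.085, -0.086]
ft_force: [-0.2, -0.1, -1.8]
grip_width: 0.361
```

```bash
python3 - <<'E'
from plan import *
show()
E
```

```text
t 22.6 p [555.5 177.9  61.6] psi -6.24 F [-0.22 -0.06 -1.81] T [-0.11  0.06  0.03] w 31.4
q [-0.92  0.37  0.67  1.82 -0.26  1.04 -0.25]
```

The socket bottom is at about 19.6 mm, below the 22 mm nut top, with no force, so it is entering. I'll continue.

drive_tool(increments="0 3 0 0 255; 0 3 0 0 255; 0 2 0 0 255; 0 2 0 0 255; 0 0 0 0 255; 0 0 0 0 255")

```text
time: 23.35
position: [0.5552, 0.1786, 0.0516]
tool_rot: [-1.568, 0.085, -0.085]
ft_force: [-1.5, 3.3, -0.4]
grip_width: 0.363
```

```bash
python3 - <<'E'
from plan import *
show()
S=snap('scene','s13');
cv2.imwrite('pics/s13c.png',cv2.resize(S['img'][130:200,290:360,::-1],None,fx=8.5,fy=8.5,interpolation=cv2.INTER_CUBIC))
p,a,s=pose()
f=lambda q:(np.array(proj(S,np.array(q)/1000))-[289.5,129.5])*8.5
print('expected top centre at z=90',f([*p[:2],90]),'at 102',f([*p[:2],102]))
E
```

```text
t 23.35 p [555.2 178.6  51.6] psi -6.21 F [-1.45  3.31 -0.4 ] T [ 0.91  0.49 -0.06] w 31.6
q [-0.92  0.38  0.67  1.83 -0.27  1.03 -0.25]
expected top centre at z=90 [301.22964716 252.64532295] at 102 [304.07071594 227.13142517]
```

View pics/s13c.png

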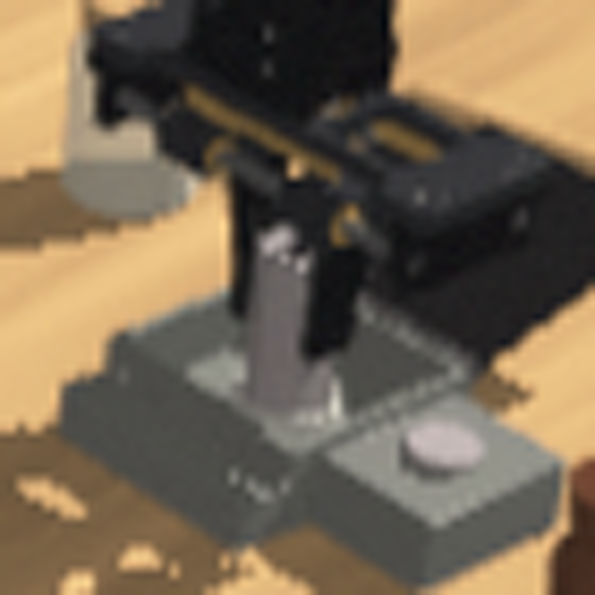

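The socket sank with the arm: its top moved from (295,185) to (288,240), as expected with no slip, so the bottom is at about 10 mm. I'll press lightly to confirm the stop and relieve the side force.

drive_tool(increments="0 1 1 0 255; 0 1 0 0 255; 0 0 0 0 255; 0 0 0 0 255")

```text
time: 23.9
position: [0.5554, 0.1787, 0.0515]
tool_rot: [-1.568, 0.087, -0.085]
ft_force: [-7.0, 2.0, 14.2]
grip_width: 0.368
```

```bash
python3 - <<'E'
from plan import *
show()
E
```

```text
t 23.9 p [555.4 178.7  51.5] psi -6.24 F [-7.    2.   14.16] T [ 0.31  2.03 -0.04] w 32.0
q [-0.92  0.38  0.67  1.83 -0.27  1.03 -0.25]
```

There is a firm stop at 14 N with no further travel, so it is home. I'll ease off a little and check everything.

drive_tool(increments="-1 -1 0 0 255; 0 0 0 0 255; 0 0 0 0 255; 0 0 0 0 255")

```text
time: 24.4
position: [0.5552, 0.1787, 0.0515]
tool_rot: [-1.569, 0.085, -0.086]
ft_force: [-2.8, 1.8, 7.2]
grip_width: 0.363
```

```bash
python3 - <<'E'
from plan import *
show()
S=snap('scene','s14');T=snap('top','t14')
cv2.imwrite('pics/s14b.png',cv2.resize(S['img'][:,:,::-1],(800,600)))
cv2.imwrite('pics/t14b.png',cv2.resize(T['img'][:,:,::-1],(800,600)))
E
```

```text
t 24.4 p [555.2 178.7  51.5] psi -6.25 F [-2.81  1.81  7.2 ] T [0.35 0.92 0.07] w 31.6
q [-0.92  0.38  0.67  1.83 -0.27  1.02 -0.25]
```

View pics/s14b.png

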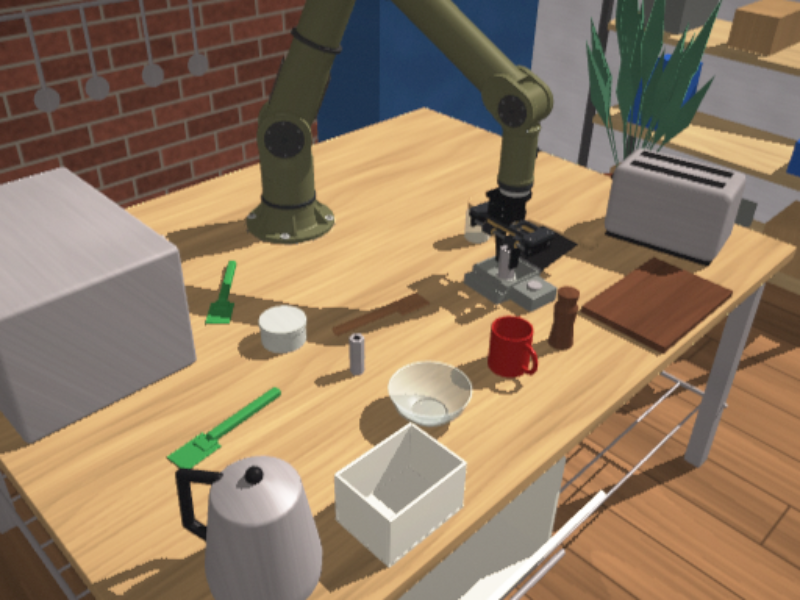

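View pics/t14b.png

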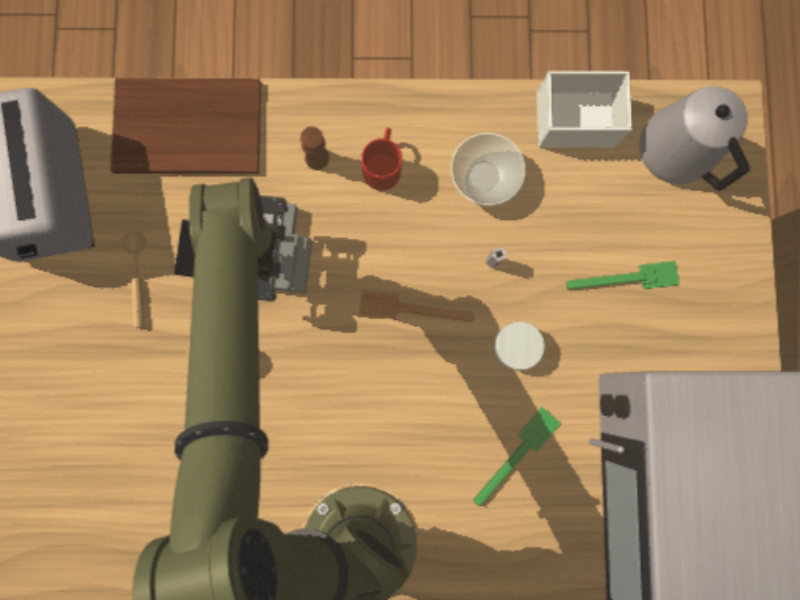

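The final views show the cover open at (185,250) in the top view. The spatula is flat at (415,307), socket A is upright at (497,258), and the bystanders are where they were. I'm handing in.

```bash
python3 -c "
from bench import workorder
print(workorder.close_job())"
```

```text
the job is handed in; nothing more can be done
None
```

I levered the cover open with the spatula blade and laid the spatula back flat near where it started, clear of the bracket. Socket B is now fully home on the nut, upright and still gripped. I handed the job in at about 24.5 s of robot time; no verdict was reported.

**Choice of socket:** I did not physically try socket A. The ring around the nut measured about 43–44 mm across at mid-width, which matches the 40 mm recess, so the nut had to be the 24 mm one. I therefore took socket B straight to it.

**Last checks:**
- **Socket B seated:** its lower end is about 9.7 mm above the cart top, against a seat at 10 mm. The wrong socket would have stopped about 12 mm higher.
- **Firm stop:** pressing 2 mm further gave 14 N with no travel, and I then eased off to about 7 N.
- **Centre:** the gripper is within about 1 mm of the nut centre I measured. The grip width is 31.6 mm with the grip set to 45 N.
- **Rest of the scene:** the last pictures show the cover open, the spatula flat, socket A upright in its original place, and no visible shift of the bystanders.

**Leftover disagreements:** the two cameras differed by 2–3 mm on the socket positions. A side force of about 3 N remains on the seated socket.

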